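Close a watch tester's hatch with a push rivet

TASK

Fasten the sprung hatch of the watch tester: take the push rivet from its wooden stand, set it fully home in the hatch's hole with its centre pin still up, then press the pin gently down until it is flush with the collar, so that the rivet spreads below and keeps the hatch pulled down. Never push hard enough to crack the rivet, and leave the things around it where they are.

Things in the scene. Friction and masses are not known exactly. Their poses are not given: they have to be found in the camera images.
- rivet: loose off-white nylon push rivet, 22 g, at first upright in the stand. Origin: centre of its flange's underside, z up its axis (mm): flange 24 across, z 0-3; round collar 16 across, z 3-13, to grip; centre pin 9 across, out of the collar to z 21. Below: shoulder 15 across to z -8; shank 10 across to z -25, the last 5 tapering to 4. Pressing its pin with over 35 N, bumps included, cracks it
- rivet_pin (a joint): how far the pin is pushed in, m: 0 = up, 8 mm above the collar; 0.008 = flush, at its stop. No spring back. It moves at about 13 N, plus 0.8 N per 10 mm/s of speed. As it goes in, two barbs in the shank, 13 to 17 mm below the flange, come out sideways by 3 mm each
- pin_top (a point): centre of the pin's top face
- stand: fixed wooden block, 55 x 55 mm, 32 mm tall, with an upright blind hole 17 mm across, 28 mm deep, in the middle of its top, in which the rivet stands on its flange. Origin: centre of its underside
- tester: fixed black watch tester let into the bench, 130 mm (x) by 180 mm (y), its top 40 to 60 mm above the table, differing each time. Origin: 50 mm below the centre of its top. On top the bare metal hatch lies towards -y, a low grey screen 3 mm high and three buttons 4 mm high towards +y
- hatch_hole (a point): centre of the hatch's hole, in the hatch's upper face; z up, x and y along the tester's. Hatch: aluminium plate 70 x 62 mm, 4 mm thick, on a soft gasket, its upper face 10 mm above the tester's top when up; it sinks into an opening 74 x 66 mm. Hole 16.4 mm across, 1 mm chamfer. Hidden below, in line: a fixed frame bar 4 mm thick, hole 11.2 mm across, 1 mm chamfer, hollow beneath
- hatch (a joint): how far the hatch is pressed down, m: 0 = up. Its gasket pushes back with 3.4 N at first plus 0.28 N per mm, so a press on the rivet's pin first sinks rivet and hatch together, by 3 to 13 mm, differing each time, until the rivet's shoulder lands on the hidden frame bar; then the pin moves and the barbs come out under the bar. Fastened, it springs back by only 1 to 2 mm
- loupe: bystander: small black eye loupe, 32 mm across, 30 mm tall; leave it alone
- oil_jar: bystander: small glass jar with a black cap, 36 mm across, 40 mm tall; leave it alone
- watch_head: bystander: steel watch head lying flat, 40 mm across, 10 mm tall; leave it alone

How it is judged (in metres and radians):
On the way, in this order (a step that is already met when the one before it is completed fails the run):
1. the rivet sits in the hatch's hole, flange on the hatch, pin still up (horizontal distance between rivet and hatch_hole below 0.003 m and z of rivet in the frame of hatch_hole below 0.002 m and value of joint rivet_pin below 0.003 m), for 0.2 s.
2. the pin is flush and the hatch pulled down (value of joint rivet_pin above 0.007 m and value of joint hatch above 0.001 m and z of rivet in the frame of hatch_hole below 0.002 m), for 0.2 s.
At the end, for the whole second after the job is handed in: the rivet stands upright (within 0.12 rad) in the hatch's hole (within 3 mm), flange on the hatch (within 2 mm), the pin flush (pushed in more than 7 of its 8 mm), the hatch held down (more than 1 mm below its free height) by the rivet alone, at rest (all of step 2 and horizontal distance between rivet and hatch_hole below 0.003 m and angle between rivet's own z axis and vertical below 0.12 rad and linear speed of rivet below 0.01 m/s); the robot touches nothing.
It fails at once if the pin is pressed with more than 35 N (value of joint rivet_pin above 0.002 m and contact force between any of the fingers, the arm and rivet above 35 N).
It fails at once if a bystander is moved by more than 20 mm (distance of any of loupe, oil_jar, watch_head from where it was at the start of the episode above 0.02 m).
It also fails if it takes over 51 s, if anything falls off the work surface, if the arm or the gripper's body presses on something with over 40 N, if the wrist force passes 120 N, or if a joint passes its speed limit or range.

ROBOT

A 6-joint arm with a two-finger parallel gripper is mounted at the origin on the work surface. World frame = base frame: x ahead of the robot, y to its left, z up, the work surface at z = 0. Lengths are in m, angles in degrees, forces in N, time in s.
With the tool pointing down it reaches from about 0.35 to 0.875 m from the base axis. Payload 4.2 kg.
Tool frame: the origin (TCP) lies midway between the tips of the shut fingers; the grasp point (between the pads) lies 19 mm behind it; z points along the fingers, y is the line along which they close (so a half turn about z gives the same grasp; the last joint's range is limited). The gripper opens to 87 mm and grips with 3 to 60 N. Pads are 19 mm wide; open, the fingers measure 117 mm over their backs; the gripper's body (75 mm by 190 mm) begins 51 mm behind the grasp point.
Start: joints at [-51.532, 22.042, 0.453, 0, -68.411, -14.817], TCP at [0.251, -0.572, 0.223] pointing down, gripper open.
Joint ranges: [-179.83, 179.83], [-69.29, 118.12], [-61.27, 80.66], [-181.25, 117.63], [-171.15, -9.14], [-177.46, 177.46]. Speed limits (degrees/s): [159.86, 159.86, 180, 180, 180, 180].

INTERFACE

Orientations are given as [roll, pitch, yaw] about the fixed x, y, z axes, in that order (R = Rz(yaw) Ry(pitch) Rx(roll)).
In Python, from workcell import env gives the robot as it stands. The module is installed in compiled form; this text tells all that it offers. Calls block until the motion is done:
- env.goto(position, orientation): joint-space move of the TCP to a pose.
- env.move_straight(position, rotation=None, rate=0.15, force_limit=None): straight line of the TCP; rotation=None keeps the orientation; rate is the mean speed in m/s. With force_limit (N) it stops when the force on the tool has changed by that much, and returns True; else False.
- env.set_joints(angles): joint-space move.
- env.gripper_to(opening, grasp_force=None): opening from 0.0 (shut) to 1.0 (fully open); grasp_force is the grip in N (None keeps the last); returns when the fingers have stopped.
- env.dwell(seconds).
- env.inverse_kinematics(position, orientation): joint angles nearest the present ones, or None.
- env.read_state(): the state.
- env.grab_frame(name): name is "side" or "top" or "wrist"; returns a dict with "image" (384x512x3 uint8, blue, green, red), "fx", "fy", "cx", "cy" (pixels), "position" and "orientation" of the camera in the world. Camera axes: x right, y up, looking along -z (the intrinsics and any distortion apply to the point x, -y, -z); pixel columns grow to the right and rows downward; lengths in m; the calibration is good to about 2 mm. A picture is of the moment at which its call begins. There is no depth.
A pose or a line that the arm cannot do raises env.Unreachable and nothing moves.
- env.close_job(): hands the job in; it is judged then, once.
Trained networks look in a picture, given as the dict that the camera call returned (one of the last four; its "shot" number tells which), for a name from the list of things; names that differ only in an ending like _2 or _b are one class to them, and where a whole thing is asked for, a point or a joint stands for the part that bears it (a point fixed in the world has none). Each returns a list of dicts, best first, with "score" (0 to 1); they miss things now and then, are a little off and sometimes report something else, mostly with a low value. They report only what shows in the picture. A call takes as long as a camera call.
- env.search_frame(picture, thing): "xyz" ([x, y, z] in m, in world coordinates, good to about 4 mm: the middle of the surface that is visible of it).
- env.trace(picture, thing): "mask" (384x512 bool, what is visible of it).
The state is a dict: "clock": time; "joint_positions": joint angles; "qvel": joint speeds; "joint_torque": joint torques, N m; "position": TCP position; "tool_rot": TCP orientation; "force": force on the tool from outside, world axes, zero at the start; "wrist_torque": the same for the moment, N m; "opening": opening from 0.0 (shut) to 1.0 (fully open); "finger_force": force on a finger pad.
Only numpy, scipy, OpenCV 4.12 (cv2) and the standard library are available. Lean on these libraries where they do the work, as an engineer would, in place of code of your own. Each camera call takes 0.05 s, during which the arm holds its last target. There are 200 camera calls.

## Working session

There is one attempt and no reset: what is moved stays moved. The work goes in short steps, each a Python script; the robot and the scene stay as the last script left them, time stands still between calls to the robot, and variables do not carry over. Pictures are saved under pics/ and viewed, at most 10 in all, crops included, and the job is handed in when it is done.

```bash
mkdir -p pics; python3 - <<'E'
from workcell import env
import cv2,numpy as np
ims=[]
for n in ("top","side"):
    p=env.grab_frame(n); ims.append(p["image"])
    print(n,p["fx"],p["cx"],p["cy"],p["position"],p["orientation"],[k for k in p])
    for t in ("rivet","stand","tester","hatch","hatch_hole","loupe","oil_jar","watch_head"):
        try: r=env.search_frame(p,t)
        except Exception as e: r=[]; print(e)
        print(t,[(np.round(d["xyz"],4).tolist(),round(d["score"],2)) for d in r[:2]])
cv2.imwrite("pics/a.png",ims[0]);cv2.imwrite("pics/b.png",ims[1])
s=env.read_state();print(s["clock"],s["position"],s["tool_rot"],s["force"],s["opening"])
E
```

```text
top 433.8684919836257 251.5228102327184 195.74886546711951 [ 0.61264413 -0.00186699  0.81687623] [ 3.53073235e+00 -5.61209228e-02 -8.92598933e+01] ['image', 'fx', 'fy', 'cx', 'cy', 'position', 'orientation', 'shot']
rivet []
stand [([0.5437, 0.1824, 0.0339], 0.85)]
tester [([0.5587, -0.1498, 0.0575], 0.82)]
hatch [([0.5654, -0.1839, 0.0685], 0.88)]
hatch_hole [([0.5658, -0.1813, 0.0686], 0.62)]
loupe [([0.7379, 0.2325, 0.0322], 0.63)]
oil_jar [([0.7361, -0.2295, 0.038], 0.59)]
watch_head [([0.7534, 0.0277, 0.0094], 0.72)]
side 358.5242993384357 252.49678882368246 193.95228905834662 [0.56111582 0.60630042 0.46872884] [  55.75851505    0.56482218 -171.07066795] ['image', 'fx', 'fy', 'cx', 'cy', 'position', 'orientation', 'shot']
rivet [([0.5487, 0.1934, 0.04], 0.53)]
stand [([0.5433, 0.2034, 0.0342], 0.57)]
tester [([0.5572, -0.0888, 0.0609], 0.58), ([0.5484, 0.194, 0.0395], 0.58)]
hatch [([0.5672, -0.1732, 0.0724], 0.73)]
hatch_hole [([0.5689, -0.1716, 0.0681], 0.68)]
loupe [([0.7363, 0.2445, 0.022], 0.89)]
oil_jar [([0.7453, -0.2157, 0.0264], 0.53)]
watch_head [([0.7529, 0.0302, 0.0068], 0.48)]
0.9 [ 0.2507667  -0.57245249  0.22255875] [ 1.79999538e+02  1.24246344e-03 -1.56345242e+02] [-0.19135569 -0.17312444  0.05266565] 1.000954781833813
```

View pics/a.png

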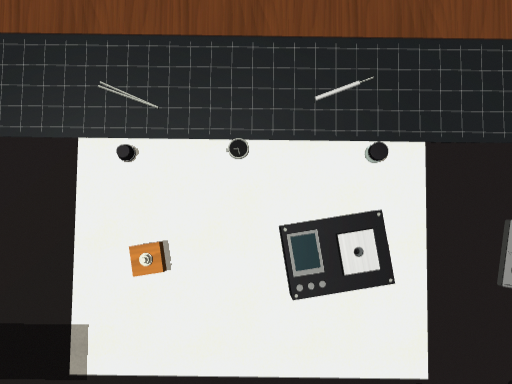

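View pics/b.png

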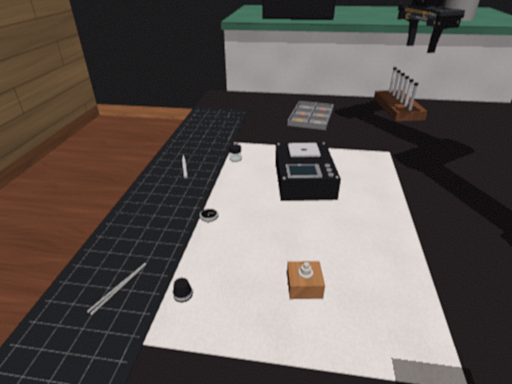

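Top view: the rivet is in its stand at (146,259) and the hatch hole is at (358,252); the side view agrees, with the rivet at (306,268). Next I take close wrist views of both.

```bash
cat > h.py <<'E'
from workcell import env
import cv2,numpy as np
from scipy.spatial.transform import Rotation as R
D=[180,0,-90]
def ray(p,u,v,z):
    "world point at height z seen at pixel u,v"
    d=R.from_euler("xyz",p["orientation"],degrees=True).apply([(u-p["cx"])/p["fx"],-(v-p["cy"])/p["fy"],-1])
    c=np.array(p["position"]); return c+d*(z-c[2])/d[2]
def find(p,*ts):
    for t in ts:
        for d in env.search_frame(p,t)[:2]: print(t,np.round(d["xyz"],4),round(d["score"],2))
def mask(p,t,z):
    for d in env.trace(p,t)[:2]:
        c,r,a=cv2.minAreaRect(np.argwhere(d["mask"])[:,::-1].astype(np.float32))
        print(t,"mask",np.round(c,1),np.round(r,1),round(a,1),round(d["score"],2),ray(p,*c,z).round(4))
E
python3 - <<'E'
from h import *
for name,xy in (("hatch",(0.566,-0.18)),("stand",(0.545,0.185))):
    env.goto([*xy,0.20],D)
    p=env.grab_frame("wrist"); cv2.imwrite(f"pics/w_{name}.png",p["image"])
    print(p["fx"],p["cx"],p["cy"],p["position"],p["orientation"])
    if name=="hatch": find(p,"hatch","hatch_hole","tester"); mask(p,"hatch",.066)
    else: find(p,"rivet","pin_top","stand"); mask(p,"rivet",.035);mask(p,"stand",.032)
    np.save(f"{name}.npy",p,allow_pickle=True)
s=env.read_state();print(s["clock"],s["joint_positions"],s["force"])
E
```

```text
322.1262510366241 260.9486625871884 191.2152077277764 [ 0.56468235 -0.2490229   0.36235407] [-1.44064936e+01 -3.25306664e-02  1.79878896e+02]
hatch [ 0.5678 -0.19    0.069 ] 0.61
hatch_hole [ 0.5661 -0.1876  0.0649] 0.73
tester [ 0.5578 -0.177   0.058 ] 0.92
hatch mask [260.8 175.1] [67.5 75.7] 79.9 0.68 [ 0.5648 -0.1885  0.066 ]
322.1262510366241 260.9486625871884 191.2152077277764 [0.54420467 0.11602473 0.36230049] [-1.44007201e+01 -3.60557952e-02  1.79902752e+02]
rivet [0.5427 0.1875 0.0415] 0.84
pin_top [0.5451 0.1853 0.0495] 0.43
stand [0.5436 0.1823 0.0281] 0.94
rivet mask [260.8 178.6] [21.5 21.5] 63.4 0.71 [0.5443 0.1865 0.035 ]
stand mask [260.6 176.1] [56.9 54.1] 80.5 0.56 [0.5445 0.1845 0.032 ]
4.65 [ 3.47946168e+01  1.82279647e+01 -8.65555795e+00  1.51793226e-03
 -6.31227315e+01 -3.48651390e+01] [ 0.30937706  0.38017546 -0.57345312]
```

View pics/w_hatch.png

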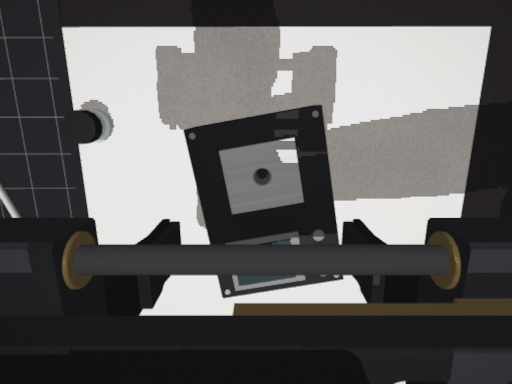

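View pics/w_stand.png

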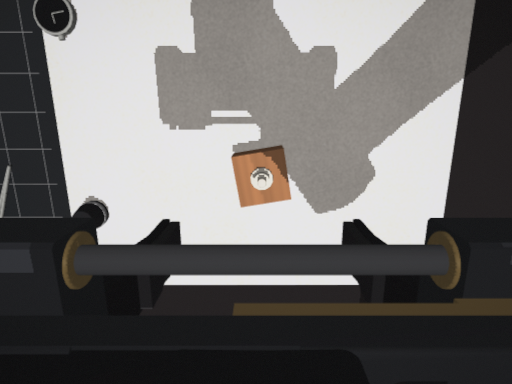

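Wrist views: the hatch hole is at about (262,176) and the rivet at (261,179). I'll triangulate the hole's height, then grasp.

```bash
python3 - <<'E'
from h import *
def dark(im,u,v,r):
    g=cv2.cvtColor(im,cv2.COLOR_BGR2GRAY)[v-r:v+r+1,u-2*r:u+2*r+1].astype(float)
    w=np.clip(np.median(g)-25-g,0,None); ys,xs=np.indices(g.shape)
    return u-2*r+(w*xs).sum()/w.sum(), v-r+(w*ys).sum()/w.sum(), g.astype(int)
P={}
p=np.load("hatch.npy",allow_pickle=True).item()
u,v,_=dark(p["image"],262,176,13); print("wrist",u,v); P["w"]=(p,u,v)
side=dict(fx=358.524,fy=358.524,cx=252.497,cy=193.952,position=[0.56111582,0.60630042,0.46872884],orientation=[55.75851505,0.56482218,-171.07066795])
u,v,g=dark(cv2.imread("pics/b.png"),304,150,4); print("side",u,v);print(g); P["s"]=(side,u,v)
top=dict(fx=433.868,fy=433.868,cx=251.523,cy=195.749,position=[0.61264413,-0.00186699,0.81687623],orientation=[3.53073235,-.0561209,-89.2598933])
u,v,_=dark(cv2.imread("pics/a.png"),358,252,8); print("top",u,v); P["t"]=(top,u,v)
for z in (.05,.055,.06,.065,.07): print(z,[ray(*P[k],z)[:2].round(4) for k in P])
q=np.load("stand.npy",allow_pickle=True).item()
im=q["image"][150:210,220:310]; cv2.imwrite("pics/c.png",np.hstack([cv2.resize(im,None,fx=4,fy=4,interpolation=cv2.INTER_NEAREST),cv2.resize(p["image"][150:210,220:310],None,fx=4,fy=4,interpolation=cv2.INTER_NEAREST)]))
E
```

```text
wrist 261.77771748960026 175.34391390848253
side 303.47528517110266 149.15779467680608
[[190 192 190 191 192 193 193 192 192 192 193 192 191 192 190 191 190]
 [190 191 190 192 189 189 185 186 186 185 188 191 191 191 190 190 190]
 [190 192 192 190 180 165 150 150 153 154 165 183 191 191 191 191 191]
 [193 192 193 190 172 134 101  94 100 107 135 171 191 193 191 193 192]
 [193 194 193 193 183 162 137 130 130 136 159 179 190 192 192 191 191]
 [191 191 192 192 192 187 180 178 177 179 188 190 192 191 190 190 190]
 [191 191 191 192 193 193 192 192 192 192 194 192 192 191 192 191 191]
 [193 193 192 193 194 193 193 193 193 193 191 192 190 191 191 191 191]
 [187 188 188 188 186 187 187 187 187 186 183 183 183 181 179 181 181]]
top 357.8723292285023 251.45068940111568
0.05 [array([ 0.5638, -0.185 ]), array([ 0.5641, -0.2184]), array([ 0.5643, -0.1902])]
0.055 [array([ 0.5638, -0.186 ]), array([ 0.564 , -0.2085]), array([ 0.5646, -0.1889])]
0.06 [array([ 0.5638, -0.187 ]), array([ 0.564 , -0.1987]), array([ 0.565 , -0.1877])]
0.065 [array([ 0.5639, -0.1881]), array([ 0.564 , -0.1888]), array([ 0.5653, -0.1865])]
0.07 [array([ 0.5639, -0.1891]), array([ 0.5639, -0.179 ]), array([ 0.5656, -0.1852])]
```

View pics/c.png

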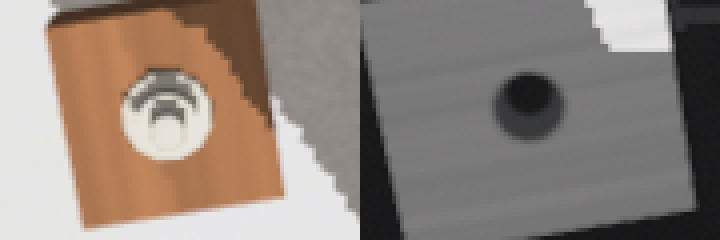

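Crop: the flange disc is centred at wrist pixel (261.0,178.4) and the hole rim at (261.8,176.0). The hatch face is at z≈0.0655. Grasping now.

```bash
python3 - <<'E'
from h import *
env.gripper_to(0.45)
print(env.move_straight([.5443,.1865,.060],rate=.12))
print(env.move_straight([.5443,.1865,.0375],rate=.03,force_limit=4))
env.gripper_to(0.0,grasp_force=20)
s=env.read_state();print(s["position"],s["opening"],s["opening"]*87,s["finger_force"],s["force"])
print(env.move_straight([.5443,.1865,.1],rate=.08))
s=env.read_state();print(s["clock"],s["opening"]*87,s["finger_force"],s["force"])
p=env.grab_frame("wrist"); cv2.imwrite("pics/g.png",p["image"]); q=env.grab_frame("side")
im=q["image"]; find(q,"rivet"); mask(q,"rivet",.1)
cv2.imwrite("pics/g.png",np.hstack([p["image"][150:350,180:340],im[130:330,230:390]]).repeat(2,0).repeat(2,1))
E
```

```text
False
False
[0.54433082 0.18651897 0.03759441] 0.16978123898640465 14.770967791817204 20.000081062316895 [-0.62311099 -0.04835413  0.9424022 ]
False
9.4 14.524522050243151 19.999982714653015 [ 0.27622932  0.10145064 -0.68233102]
rivet [0.5494 0.1965 0.1   ] 0.73
rivet mask [309.1 243.4] [22.9 13. ] 81.9 0.65 [0.5432 0.1913 0.1   ]
rivet mask [309.5 236. ] [4. 3.] 90.0 0.33 [0.543 0.174 0.1  ]
```

View pics/g.png

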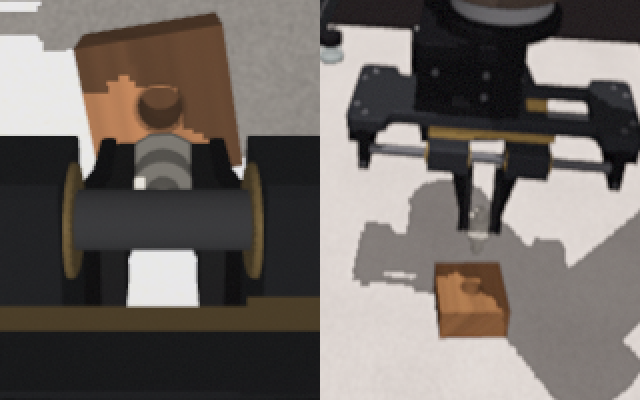

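The rivet is held upright between the pads, with the flange front edge at about wrist pixel (261,217). I move over the hatch and compare the held rivet with the hole in the same camera.

```bash
python3 - <<'E'
from h import *
env.move_straight([.5443,.1865,.15],rate=.15)
env.goto([.5638,-.1876,.15],D)
env.move_straight([.5638,-.1876,.130],rate=.08)
p=env.grab_frame("wrist"); np.save("over.npy",p,allow_pickle=True)
s=env.read_state();print(s["clock"],s["position"],s["tool_rot"])
find(p,"rivet","hatch_hole"); mask(p,"rivet",s["position"][2]-.0025)
z=s["position"][2]-.0025
print(p["position"],"flange front",ray(p,261.2,217.2,z))
for v in range(140,200,10): print(v,ray(p,261.5,v,.0655).round(4))
cv2.imwrite("pics/o.png",cv2.resize(p["image"][110:260,190:330],None,fx=4,fy=4,interpolation=cv2.INTER_CUBIC))
E
```

```text
11.9333 [ 0.56405912 -0.18723452  0.12999618] [ 1.79993201e+02 -1.52660373e-02 -8.99433882e+01]
rivet [ 0.5598 -0.1886  0.1314] 0.56
hatch_hole [ 0.5665 -0.1986  0.0641] 0.78
rivet mask [260.  230.5] [27. 28.] 90.0 0.62 [ 0.5632 -0.191   0.1275]
[ 0.56305447 -0.25519475  0.2917362 ] flange front [ 0.56258518 -0.19857771  0.12749618]
140 [ 0.5622 -0.2339  0.0655]
150 [ 0.5622 -0.2269  0.0655]
160 [ 0.5622 -0.2199  0.0655]
170 [ 0.5622 -0.2127  0.0655]
180 [ 0.5622 -0.2054  0.0655]
190 [ 0.5622 -0.198   0.0655]
```

View pics/o.png

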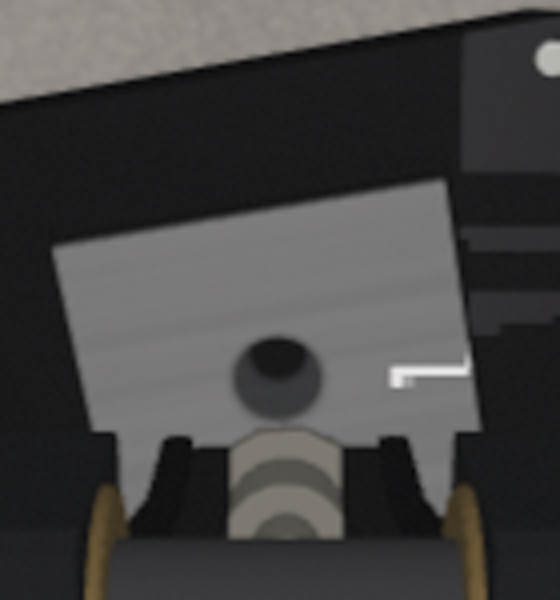

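In the same picture the hole rim is centred at (259.1,203.9) and the rivet's flange front edge is at (261.1,216.9). That calls for a shift of about +1.3 mm in x and −1 mm in y. I'll insert with a force guard.

```bash
cat > ins.py <<'E'
from h import *
def go(x,y,z,rate=.03,f=2.5):
    f0=np.array(env.read_state()["force"])
    h=env.move_straight([x,y,z],rate=rate,force_limit=f)
    s=env.read_state(); print(h,np.round(s["clock"],2),np.round(s["position"],4),np.round(np.array(s["force"])-f0,2),np.round(s["wrist_torque"],3),flush=True)
    return h,s
E
python3 - <<'E'
from ins import *
x,y=.5653,-.1882
env.move_straight([x,y,.105],rate=.06)
h,s=go(x,y,.080)
if not h: h,s=go(x,y,.066,rate=.015)
E
```

```text
False 13.63 [ 0.5654 -0.1882  0.0802] [-0.23  0.67 -0.04] [-0.005  0.144  0.03 ]
True 14.24 [ 0.5653 -0.1882  0.0715] [0.31 0.35 3.51] [ 0.07   0.044 -0.01 ]
```

```bash
python3 - <<'E'
from h import *
env.gripper_to(0.35); s=env.read_state(); print(s["clock"],s["opening"])
x,y,z=s["position"]
env.move_straight([x,y,.14],rate=.1)
p=env.grab_frame("wrist"); q=env.grab_frame("side"); np.save("rel.npy",p,allow_pickle=True)
find(p,"rivet","hatch_hole"); find(q,"rivet")
print(env.read_state()["position"])
f=lambda im,k:cv2.resize(im,(400,400),interpolation=cv2.INTER_CUBIC)
cv2.imwrite("pics/r.png",np.hstack([f(p["image"][130:230,210:310],4),f(q["image"][125:175,280:330],8)]))
E
```

```text
14.8583 0.35068213423741573
rivet [ 0.5655 -0.1873  0.0795] 0.63
rivet [ 0.5649 -0.1885  0.0876] 0.37
hatch_hole [ 0.5675 -0.1905  0.0634] 0.73
rivet [ 0.5681 -0.1686  0.0664] 0.58
rivet [ 0.5702 -0.183   0.0753] 0.55
[ 0.56418283 -0.187991    0.13927795]
```

View pics/r.png

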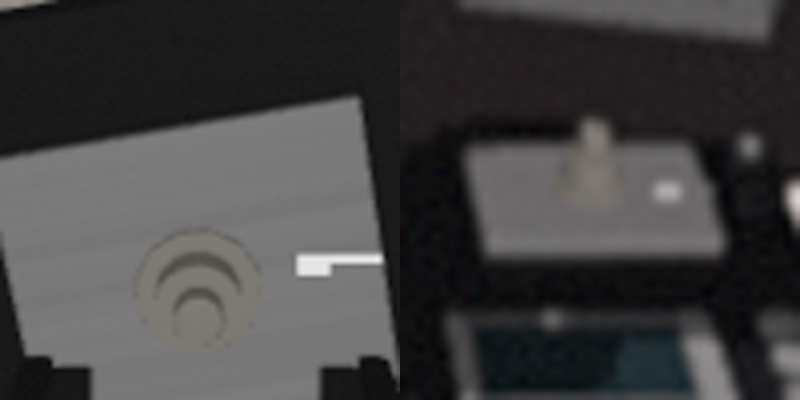

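The rivet sits flush and upright on the hatch, with the flange centred at wrist (259,202). I'll close the gripper and press gently.

```bash
python3 - <<'E'
from ins import *
x,y=.5653,-.1882
env.gripper_to(0.0)
env.move_straight([x,y,.100],rate=.08); env.dwell(.2)
h,s=go(x,y,.060,rate=.007,f=19)
E
```

```text
True 21.45 [ 0.5655 -0.1883  0.0718] [-1.16  0.22  5.91] [ 0.376  0.554 -0.002]
```

```bash
python3 - <<'E'
from ins import *
x,y=.5653,-.1882
h,s=go(x,y,.062,rate=.006,f=14)
env.move_straight([x,y,.135],rate=.08); env.dwell(.3)
x,y,z=.5653,-.1882,.135
env.gripper_to(.35)
p=env.grab_frame("wrist"); q=env.grab_frame("side")
s=env.read_state(); print(s["clock"],s["position"],s["force"])
f=lambda im:cv2.resize(im,(400,400),interpolation=cv2.INTER_CUBIC)
cv2.imwrite("pics/f.png",np.hstack([f(p["image"][130:230,210:310]),f(q["image"][125:175,280:330])]))
E
```

```text
True 22.15 [ 0.5655 -0.1883  0.0718] [-0.81 -0.47 -0.76] [ 0.373  0.516 -0.003]
24.3 [ 0.56531628 -0.18819236  0.13498017] [-0.42254935 -0.16859702  0.05437361]
```

View pics/f.png

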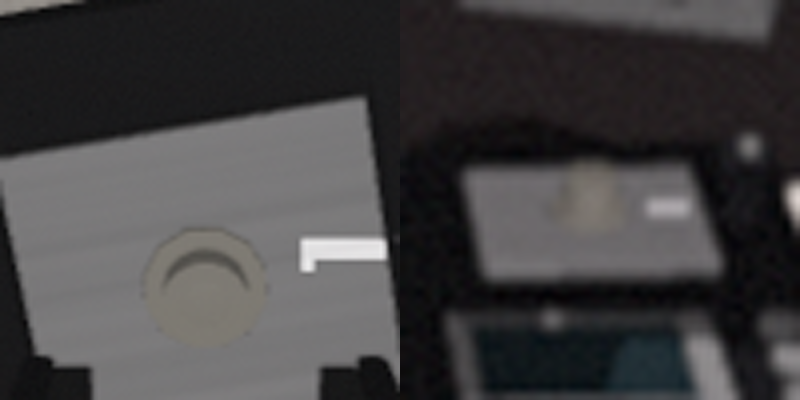

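The pin is flush with the collar (no pin visible), the rivet is upright and the hatch has stayed down: in the side view it sits about 2.5 px lower than before. The robot is clear, so I'm handing in.

```bash
python3 -c "
from workcell import env
print(env.close_job())"
```

```text
the job is handed in; nothing more can be done
None
```

The rivet is seated in the hatch with its pin pressed flush and the hatch held down, judging by the last camera images; the job is handed in at about 24 s, but no verdict was returned.

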